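Find the spice chest's hidden catch and put the jar back in the row

TASK

Open the spice chest: feel along the tiled ledge at its front for the one tile that gives way, and press it in until the catch lets the lid spring open. Then put the red-capped jar into the gap in the middle of the row inside, pushing it down by hand between its neighbours until it stands on the chest's floor, without toppling the other jars. Leave the lid open and all five jars upright, and do not knock the other kitchen things about.

Things in the scene. Friction and masses are not known exactly. Their poses are not given: they have to be found in the camera images.
- chest: pale wooden spice chest fixed to the counter, 186 mm deep (x) by 226 mm wide (y) by 100 mm high, flat lid on top; origin at its underside below the middle of the jar row, x to the back (away from the ledge), y along the ledge and the row. Inside: floor 8 mm above the underside, space -60 to 60 mm in x and -89 to 89 mm in y, rim 90 mm high
- row_floor (a point): chest floor at the middle of the jar row. Two jars stand on each side; the free gap is near here, at first only 22 to 27 mm wide, but the jars are loose and can be nudged apart to leave 42 mm. Two fixed guide strips 22 mm high keep the row within 18.5 mm either side of its line
- ledge (a point): middle of the top face of the ledge along the chest's front (-x) edge, 100 mm above the counter, level with the shut lid and its surround. The ledge is five alike grey tiles, each 42 by 42 mm, centred at -84, -42, 0, 42 and 84 mm along the chest's y from here. Four are solid; one, unmarked and different each time, is a sprung shutter over the lid catch. Axes as the chest's
- ledge_end (a point): centre of the top face of the ledge's +y end tile. How the sprung tile feels, wherever it is: under about 1 to 2.5 N it sinks 7 mm into its 42 by 42 mm recess and meets the catch; pressed on with 7 to 11 N in all the catch gives, and lets the lid go about 11 mm below the ledge's face (stop at 15 mm)
- lid (a joint): angle of the flat lid (132 by 200 mm, 10 mm thick, no handle) about its hinge along the chest's back edge, 66 mm behind the chest's origin: 0 shut and latched, 2.6 rad fully open, leaning far back. Once let go, a spring swings it up and back by itself in 2 to 3 s and holds it open; a hand above it only delays it
- lid_front (a point): middle of the lid's front edge, on its upper face
- jar_mid (a point): the loose jar to put away: round spice jar, 34 mm diameter, 80 mm tall, about 110 g: foot bevelled from 26 mm to 34 mm at 10 mm up, straight to 62 mm, then sloping in to a 26 mm cap from 68 mm up; orange with a red cap, standing on the counter left or right of the chest (mass 75 to 155 g); this point is half-way up its axis (z), 40 mm above its underside
- row1_mid (a point): round spice jar, 34 mm diameter, 80 mm tall, about 110 g: foot bevelled from 26 mm to 34 mm at 10 mm up, straight to 62 mm, then sloping in to a 26 mm cap from 68 mm up; terracotta with a black cap, standing in the chest's row, outermost towards -y; this point is half-way up its axis (z), 40 mm above its underside
- row2_mid (a point): round spice jar, 34 mm diameter, 80 mm tall, about 110 g: foot bevelled from 26 mm to 34 mm at 10 mm up, straight to 62 mm, then sloping in to a 26 mm cap from 68 mm up; yellow with a black cap, standing in the chest's row, next to the gap on its -y side; this point is half-way up its axis (z), 40 mm above its underside
- row3_mid (a point): round spice jar, 34 mm diameter, 80 mm tall, about 110 g: foot bevelled from 26 mm to 34 mm at 10 mm up, straight to 62 mm, then sloping in to a 26 mm cap from 68 mm up; green with a black cap, standing in the chest's row, next to the gap on its +y side; this point is half-way up its axis (z), 40 mm above its underside
- row4_mid (a point): round spice jar, 34 mm diameter, 80 mm tall, about 110 g: foot bevelled from 26 mm to 34 mm at 10 mm up, straight to 62 mm, then sloping in to a 26 mm cap from 68 mm up; copper with a black cap, standing in the chest's row, outermost towards +y; this point is half-way up its axis (z), 40 mm above its underside
- spatula_mid (a point): bystander: bamboo spatula, 280 mm long, lying flat; its middle
- ramekin_mid (a point): bystander: white ramekin, 80 mm across, 45 mm high; its centre
- mortar_mid (a point): bystander: black stone mortar, 116 mm across, 80 mm high, pestle leaning in it up to 135 mm; its centre
- bottle_mid (a point): bystander: empty clear plastic bottle, 64 mm across, 200 mm high; its centre
- mug_mid (a point): bystander: blue mug, 80 mm across, 92 mm high; its centre
- basket_mid (a point): bystander: steel wire grill basket, 180 by 160 by 40 mm; its centre
Mind the look-alikes: they are no part of the job. There is more than one size of the part that bears jar_mid; the job needs the smallest.

How it is judged:
By the outcome, as a careful person would: the job done as asked, in the order asked, and still so for the second after the job is handed in, with the robot touching nothing.
It also fails if it takes over 72 s, if anything falls off the work surface, if the arm or the gripper's body presses on something with over 40 N, if the wrist force passes 120 N, or if a joint passes its speed limit or range.

ROBOT

A 6-joint arm with a two-finger parallel gripper is mounted at the origin on the work surface. World frame = base frame: x ahead of the robot, y to its left, z up, the work surface at z = 0. Lengths are in m, angles in degrees, forces in N, time in s.
With the tool pointing down it reaches from about 0.4 to 0.825 m from the base axis. Payload 7 kg.
Tool frame: the origin (TCP) lies midway between the tips of the shut fingers; the grasp point (between the pads) lies 19 mm behind it; z points along the fingers, x is the direction in which the jaws open and shut, and the axes are right-handed (so a half turn about z gives the same grasp; the last joint's range is limited). The gripper opens to 88 mm and grips with 3 to 60 N. Pads are 19 mm wide; open, the fingers measure 130 mm over their backs; the gripper's body (78 mm by 193 mm) begins 47 mm behind the grasp point.
Start: joints at [93.169, 20.546, 0.682, 0, -70.136, -16.507], TCP at [0.156, 0.657, 0.227] pointing down, gripper open.
Joint ranges: [-176.03, 176.03], [-82.01, 121.73], [-58.28, 71.71], [-173.87, 95.51], [-174.79, -0.11], [-173.66, 173.66]. Speed limits (degrees/s): [136.94, 136.94, 172.46, 180, 180, 180].

INTERFACE

Orientations are given as [roll, pitch, yaw] about the fixed x, y, z axes, in that order (R = Rz(yaw) Ry(pitch) Rx(roll)).
In Python, from plant import * gives the robot as it stands. The module is installed in compiled form; this text tells all that it offers.
- The arm moves only by the shell command python3 -m pendant 'ROWS' [OPENING]. ROWS is JSON, a list that holds one entry, the list of rows, each a list of 6 numbers: the shift along the world's x, y, z in mm, then the turn, a rotation vector about the world's x, y, z in degrees. A call has 1 to 10 rows; each row is the pose to reach, as a shift and turn from the pose commanded when the call began; what a row does not reach only later rows make up. A row lasts 1/8 s, in which the tool goes at most 62.5 mm and 10.7 degrees, less where a joint would pass 70% of its speed; a pose out of reach is approached as far as the arm can. A call with a gripper value outside its range is refused whole. OPENING is the closure, from -1 (fully open) to 1 (shut), set as the call begins (- or left out, the last holds). The fingers move at their own pace and stop on an object; the grip force is fixed at half the most. Time passes only in rows, so rows that repeat a pose let the fingers close. It gives the time, the measured TCP pose, the force and the opening at its end, in the units of the state.
- get_obs(): the state, without advancing time (a new reading comes with each control period).
- snapshot(name): name is "side" or "top" or "wrist"; returns a dict with "pixels" (480x640x3 uint8, red, green, blue), "depth" (480x640 float32, m along the optical axis (not along the pixel's ray), 0 where there is no reading), "fx", "fy", "cx", "cy" (pixels), "pose" (4x4, takes a point from camera to world coordinates); the wrist camera has in their place "tool_from_camera" (4x4, takes a point from camera to tool coordinates, whose origin is the TCP and whose axes are the tool frame's). Camera axes: x right, y down, z forward; pixel columns grow to the right and rows downward; lengths in m; the calibration is good to about 2 mm. A picture is of the moment at which its call begins: read the wrist's pose just before it.
- close_job(): hands the job in, once; it reports no verdict.
The state is a dict: "clock": time; "joint_pos": joint angles; "qvel": joint speeds; "tau": joint torques, N m; "tool_pos": TCP position; "orientation": TCP orientation; "force": force on the tool from outside, world axes, zero at the start; "moment": the same for the moment, N m; "opening": finger opening in m.
Only numpy, scipy, OpenCV 4.12 (cv2) and the standard library are available. Lean on these libraries where they do the work, as an engineer would, in place of code of your own. Each camera call takes 0.05 s, during which the arm holds its last target. There are 200 camera calls.

## Working session

There is one attempt and no reset: what is moved stays moved. The work goes in short steps, Python scripts to look and compute and a shell command to move; the robot and the scene stay as the last step left them, time stands still between calls to the robot, and variables do not carry over. Pictures are saved under pics/ and viewed, about 8 in all and at most 12, crops included, and the job is handed in when it is done.

```bash
mkdir -p pics; cat > h.py <<'E'
from plant import *
import numpy as np, cv2
from scipy.spatial.transform import Rotation as R
def snap(n):
    o=get_obs(); s=snapshot(n)
    if n=='wrist':
        T=np.eye(4);T[:3,:3]=R.from_euler('xyz',o['orientation'],degrees=True).as_matrix();T[:3,3]=o['tool_pos']
        s['pose']=T@s['tool_from_camera']
    return s
def cloud(s):
    d=s['depth'];v,u=np.mgrid[:480,:640]
    p=np.stack([(u-s['cx'])/s['fx']*d,(v-s['cy'])/s['fy']*d,d],-1)
    w=p@s['pose'][:3,:3].T+s['pose'][:3,3]; w[d==0]=np.nan
    return w
def save(s,f,crop=None,k=1):
    im=s['pixels'][...,::-1]
    if crop: a,b,c,d=crop; im=im[b:d,a:c]
    cv2.imwrite('pics/'+f,cv2.resize(im,None,fx=k,fy=k,interpolation=cv2.INTER_CUBIC))
def proj(s,P):
    c=np.linalg.inv(s['pose'])@np.append(P,1); return s['fx']*c[0]/c[2]+s['cx'],s['fy']*c[1]/c[2]+s['cy']
E
python3 - <<'E'
from h import *
o=get_obs();print(o)
for n in('top','side'):
    s=snap(n);np.savez('%s0.npz'%n,**s);save(s,n+'0.png');print(n,s['pose'].round(3).tolist(),s['fx'])
E
```

```text
{'clock': 0.0, 'joint_pos': array([ 9.31689605e+01,  2.05902574e+01,  6.31402758e-01, -2.03247024e-02,
       -7.01369284e+01, -1.65067408e+01]), 'qvel': array([ 0.05575031, -0.05109712,  0.0460832 ,  0.02310175, -0.00114807,
       -0.08299518]), 'tau': array([ 2.11029233e-03, -5.82720172e+01,  2.93057656e+01,  6.99679077e+00,
        7.02322679e-03, -1.52330790e-04]), 'tool_pos': array([0.15563234, 0.65627922, 0.22561735]), 'orientation': array([-1.79991102e+02, -9.72645547e-02, -1.03344710e+02]), 'force': array([-0.52111517,  0.8693708 , -0.09272976]), 'moment': array([0.01687728, 0.00740442, 0.00851744]), 'opening': 0.08782232579925371}
top [[-0.033, -0.979, 0.202, 0.141], [-0.999, 0.033, -0.005, -0.016], [-0.002, -0.202, -0.979, 1.914], [0.0, 0.0, 0.0, 1.0]] 601.7005542963283
side [[0.924, -0.187, 0.335, -0.06], [-0.383, -0.486, 0.786, -1.402], [0.016, -0.854, -0.52, 0.999], [0.0, 0.0, 0.0, 1.0]] 617.2812736991817
```

View pics/top0.png

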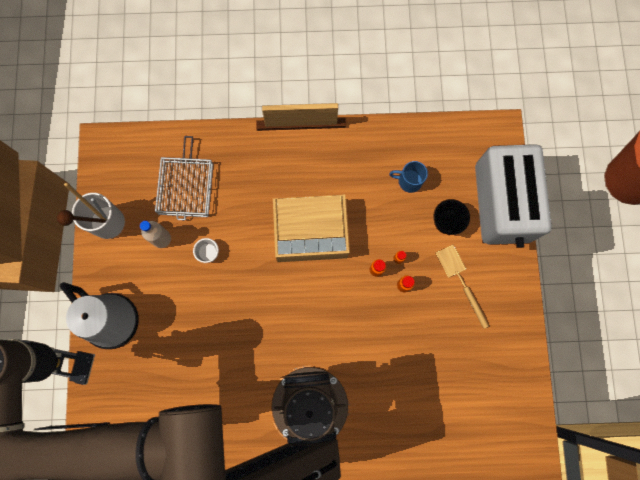

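View pics/side0.png

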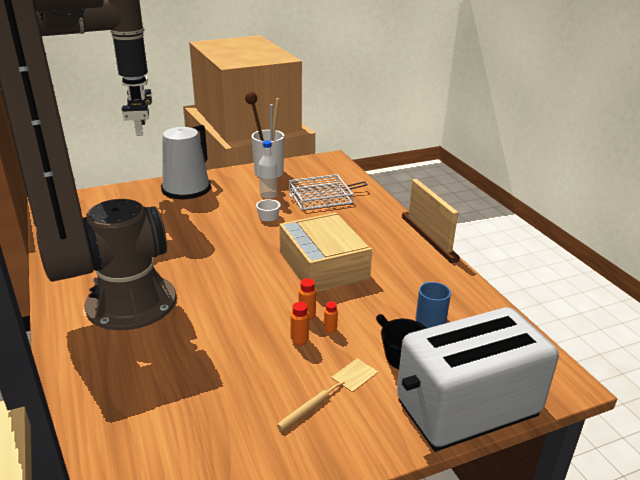

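Three red-capped jars: top view (379,267), (401,257) and (407,283). In the side view they are at (308,298), (331,316) and (300,322). The smallest looks like (401,257) top / (331,316) side. I'll measure them together with the chest and confirm in a crop.

```bash
python3 - <<'E'
from h import *
t=dict(np.load('top0.npz'));s=dict(np.load('side0.npz'))
for n,c in(('top',t),('side',s)):
    w=cloud(c);p=c['pixels'].astype(int)
    m=(p[...,0]>110)&(p[...,1]<0.5*p[...,0])&(p[...,2]<60)&(w[...,2]>.02)&(w[...,2]<.2)&(w[...,0]>.3)&(w[...,0]<.8)&(w[...,1]<.1)&(w[...,1]>-.5)
    k,l,st,ce=cv2.connectedComponentsWithStats(m.astype('uint8'))
    for i in range(1,k):
        if st[i,4]<15: continue
        q=w[l==i]; top=q[q[:,2]>q[:,2].max()-.008]
        print(n,st[i],'zmax',q[:,2].max().round(4),'topc',top.mean(0).round(4),np.ptp(top,axis=0).round(3))
    m=(abs(w[...,2]-.1)<.006)&(w[...,0]>.35)&(w[...,0]<.85)&(abs(w[...,1])<.25)
    k,l,st,ce=cv2.connectedComponentsWithStats(m.astype('uint8'));i=1+st[1:,4].argmax()
    q=w[l==i];r=cv2.minAreaRect((q[:,:2]*1000).astype('float32'));print(n,'chest',r,np.median(q[:,2]))
    g=(l==i)&(p.max(-1)-p.min(-1)<40)&(p.max(-1)>90)
    q=w[g];print('tiles',cv2.minAreaRect((q[:,:2]*1000).astype('float32')),q.mean(0),len(q))
im=cv2.resize(s['pixels'][260:360,260:380,::-1],None,fx=5,fy=5,interpolation=cv2.INTER_CUBIC)
cv2.imwrite('pics/jars.png',im)
E
```

```text
top [394 251  12  11 107] zmax 0.0865 topc [ 0.449  -0.2998  0.0824] [0.025 0.025 0.008]
top [370 259  16  17 205] zmax 0.1201 topc [ 0.415  -0.2249  0.1144] [0.027 0.028 0.008]
top [397 275  18  17 214] zmax 0.1209 topc [ 0.3623 -0.3127  0.1156] [0.018 0.027 0.008]
top chest ((547.664794921875, -20.580963134765625), (188.00315856933594, 225.99771118164062), 1.4770983457565308) 0.09951237405012847
tiles ((484.1048889160156, -23.052444458007812), (41.06015396118164, 206.89230346679688), 1.735133409500122) [ 0.48393021 -0.02377472  0.09960667] 709
side [ 291  278   25   63 1021] zmax 0.113 topc [ 0.3813 -0.2751  0.1075] [0.087 0.12  0.008]
side [324 302  14  27 291] zmax 0.0844 topc [ 0.4454 -0.2996  0.0797] [0.024 0.031 0.008]
side chest ((542.6785278320312, -21.005294799804688), (189.75357055664062, 242.57737731933594), 0.9033263921737671) 0.09968639665827228
tiles ((481.448486328125, -22.56786346435547), (45.5848274230957, 214.93260192871094), 1.3366355895996094) [ 0.48097971 -0.02535575  0.09979775] 550
```

View pics/jars.png

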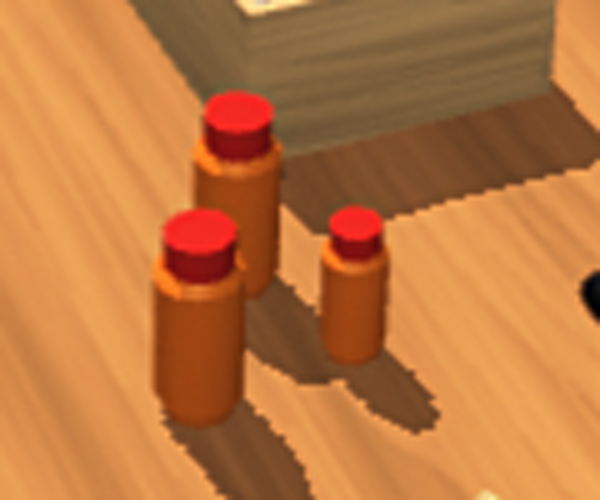

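The crop shows the small jar at (355,285). It stands about 83 mm tall at (0.447, -0.300), and the others are about 120 mm, so it's the one wanted. The chest's yaw is about 1.5°, and the ledge's middle is at about (0.484, -0.022, 0.0995). I'll press with one open finger (the +x one), leaving the other hanging in front of the chest. First I go up and over.

```bash
python3 -m pendant '[[[0,0,60,0,0,0],[0,0,120,0,0,0],[0,0,180,0,0,0],[271,-595,180,0,0,-75],[271,-595,180,0,0,-75],[271,-595,180,0,0,-75],[271,-595,180,0,0,-75],[271,-595,180,0,0,-75],[271,-595,180,0,0,-75],[271,-595,180,0,0,-75]]]' -1
```

```text
clock: 1.35
tool_pos: [0.3372, 0.2565, 0.4066]
orientation: [180.0, 0.0, -178.6]
force: [1.5, 1.4, 0.7]
opening: 0.0879
```

```bash
python3 -m pendant '[[[90,-195,-40,0,0,0],[90,-195,-40,0,0,0],[90,-195,-40,0,0,0],[90,-195,-40,0,0,0],[90,-195,-160,0,0,0],[90,-195,-260,0,0,0],[90,-195,-260,0,0,0],[90,-195,-260,0,0,0],[90,-195,-260,0,0,0]]]'; python3 - <<'E'
from h import *
s=snap('wrist');np.savez('w1.npz',**s);save(s,'w1.png')
o=get_obs();print(o['tool_pos'],o['force'],s['pose'].round(3).tolist())
w=cloud(s);p=s['pixels'].astype(int)
m=(abs(w[...,2]-.1)<.008);print(m.sum())
E
```

```text
clock: 2.48
tool_pos: [0.4254, 0.0626, 0.1446]
orientation: [-179.8, -0.3, -178.4]
force: [-0.5, 0.8, 0.9]
opening: 0.0878
[0.42685186 0.06333075 0.14649811] [-0.1608749   0.81049756  0.47877708] [[-1.0, -0.026, -0.011, 0.428], [-0.029, 0.964, 0.263, -0.009], [0.004, 0.263, -0.965, 0.303], [0.0, 0.0, 0.0, 1.0]]
77675
```

View pics/w1.png

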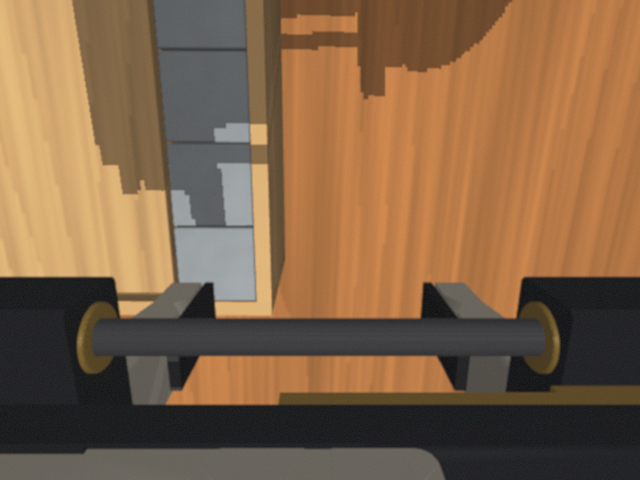

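The wrist view shows the ledge's +y end tile with corners at about (177,300), (256,300), (173,227) and (252,227). The next tile edges are at v≈141 and 48.

```bash
python3 - <<'E'
from h import *
s=dict(np.load('w1.npz'));T=s['pose']
for uv in[(177,300),(256,300),(173,227),(253,227),(167,141),(250,143),(161,48),(247,49)]:
    d=T[:3,:3]@np.array([(uv[0]-s['cx'])/s['fx'],(uv[1]-s['cy'])/s['fy'],1]);k=(.1-T[2,3])/d[2];print(uv,(T[:3,3]+k*d).round(4),cloud(s)[uv[1],uv[0]].round(4))
E
```

```text
(177, 300) [0.5015 0.0823 0.1   ] [0.4771 0.052  0.1674]
(256, 300) [0.4586 0.0812 0.1   ] [0.4587 0.0815 0.0994]
(173, 227) [0.5009 0.0415 0.1   ] [0.5039 0.0436 0.0918]
(253, 227) [0.4596 0.0404 0.1   ] [0.46   0.0409 0.0979]
(167, 141) [ 0.501  -0.0017  0.1   ] [ 0.505  -0.0013  0.0888]
(250, 143) [ 0.4605 -0.0019  0.1   ] [ 0.4616 -0.0016  0.0932]
(161, 48) [ 0.5009 -0.0434  0.1   ] [ 0.5012 -0.0435  0.099 ]
(247, 49) [ 0.4612 -0.0441  0.1   ] [ 0.4613 -0.0442  0.0997]
```

```bash
python3 -m pendant '[[[-1,-2,-35,0,0,0],[-1,-2,-43,0,0,0],[-1,-2,-47,0,0,0],[-1,-2,-50,0,0,0],[-1,-2,-50,0,0,0],[-1,-2,-50,0,0,0]]]'; python3 -c "
from plant import *
o=get_obs();print(o['tool_pos'],o['force'])"
```

```text
clock: 3.28
tool_pos: [0.4272, 0.0621, 0.0999]
orientation: [179.9, 0.2, -178.3]
force: [-12.8, -0.6, 26.3]
opening: 0.0874
[0.42724443 0.0621079  0.09986375] [-12.82852879  -0.61566499  26.33660822]
```

Solid (26 N at face level). On to the next tile.

```bash
python3 -m pendant '[[[0,0,12,0,0,0],[0,-42,12,0,0,0],[0,-42,12,0,0,0],[0,-42,3,0,0,0],[0,-42,0,0,0,0],[0,-42,0,0,0,0],[0,-42,0,0,0,0]]]'
```

```text
clock: 4.15
tool_pos: [0.4275, 0.02, 0.0997]
orientation: [-180.0, 0.2, -178.2]
force: [-17.3, -2.1, 42.8]
opening: 0.0875
```

```bash
python3 -m pendant '[[[0,0,12,0,0,0],[0,-42,12,0,0,0],[0,-42,12,0,0,0],[0,-42,4,0,0,0],[0,-42,2,0,0,0],[0,-42,2,0,0,0],[0,-42,2,0,0,0]]]'
```

```text
clock: 5.03
tool_pos: [0.4262, -0.0219, 0.0986]
orientation: [180.0, 0.0, -178.3]
force: [-0.5, 0.9, 1.2]
opening: 0.0879
```

Hardly any force below face level, so this is probably the sprung tile. Pressing further.

```bash
python3 -m pendant '[[[0,0,-2,0,0,0],[0,0,-4,0,0,0],[0,0,-4,0,0,0]]]'; python3 -m pendant '[[[0,0,-2,0,0,0],[0,0,-4,0,0,0],[0,0,-6,0,0,0],[0,0,-6,0,0,0]]]'
```

```text
clock: 5.4
tool_pos: [0.4262, -0.0223, 0.0945]
orientation: [180.0, 0.0, -178.3]
force: [-0.2, 1.2, 2.2]
opening: 0.0877
clock: 5.9
tool_pos: [0.4263, -0.0223, 0.0889]
orientation: [180.0, 0.0, -178.3]
force: [-3.4, 2.4, 8.7]
opening: 0.0878
```

Middle tile, catch reached. Pressing a bit more, then rising.

```bash
python3 -m pendant '[[[0,0,-1,0,0,0],[0,0,-2,0,0,0],[0,0,-3,0,0,0],[0,0,-3,0,0,0]]]';python3 -m pendant '[[[0,0,20,0,0,0],[-20,0,60,0,0,0],[-20,-60,120,0,0,0],[-20,-120,140,0,0,0],[-20,-180,160,0,0,0],[-20,-240,180,0,0,0],[20,-278,180,0,0,0],[20,-278,180,0,0,0]]]'; python3 - <<'E'
from h import *
s=snap('top');np.savez('t2.npz',**s);save(s,'t2.png',(220,100,460,320),3)
w=cloud(s);print(w[215,310],w[230,310],get_obs()['tool_pos'])
E
```

```text
clock: 6.4
tool_pos: [0.4263, -0.0223, 0.0861]
orientation: [180.0, 0.0, -178.3]
force: [-3.4, 2.5, 9.8]
opening: 0.0877
clock: 7.4
tool_pos: [0.4465, -0.3033, 0.2644]
orientation: [180.0, -0.1, -178.6]
force: [-1.3, 1.0, -0.8]
opening: 0.0874
[ 0.59430021 -0.02187861  0.04015776] [ 0.5496272  -0.02032508  0.01957571] [ 0.44631378 -0.30254577  0.26410528]
```

View pics/t2.png

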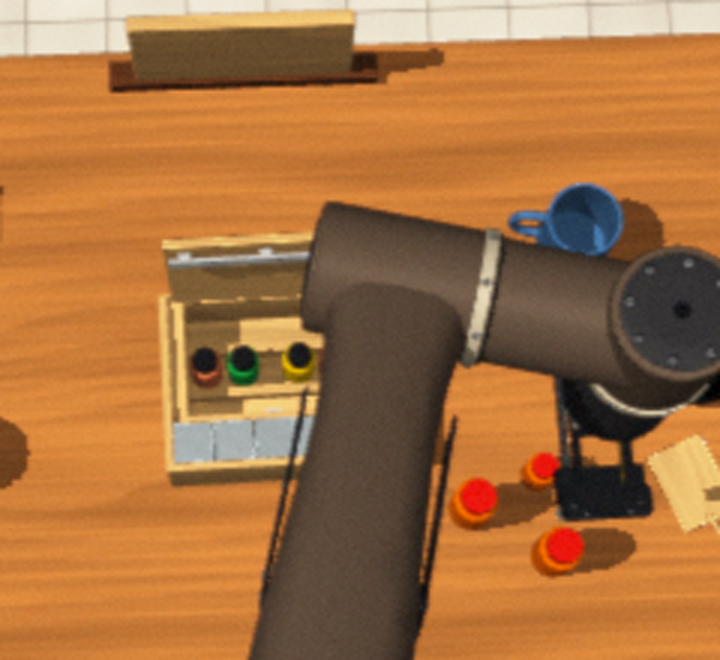

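The lid is swinging open, and the row shows copper, green, gap, yellow. Along x the gripper's body would clash with a tall jar, so I grasp with the jaws at about 61° and turn back afterwards. First I turn the hand, then measure the red cap with the wrist camera. I also check the open lid.

```bash
python3 -m pendant '[[[2,2,0,0,0,10],[2,2,0,0,0,20],[2,2,0,0,0,30],[2,2,0,0,0,40],[2,2,0,0,0,50],[2,2,0,0,0,60],[2,2,0,0,0,60]]]'; python3 - <<'E'
from h import *
for n in('wrist','side','top'):
    s=snap(n);np.savez(n+'3.npz',**s);w=cloud(s);p=s['pixels'].astype(int)
    m=(p[...,0]>110)&(p[...,1]<50)&(p[...,2]<60)&(w[...,2]>.06)&(w[...,2]<.2)&(w[...,1]<-.1)
    k,l,st,ce=cv2.connectedComponentsWithStats(m.astype('uint8'))
    for i in range(1,k):
        if st[i,4]<25: continue
        q=w[l==i];top=q[q[:,2]>np.percentile(q[:,2],95)-.006]
        print(n,st[i],q[:,2].max().round(4),top.mean(0).round(4),np.ptp(top,axis=0).round(3))
    q=w[(w[...,0]>.6)&(w[...,0]<.8)&(w[...,1]>-.12)&(w[...,1]<.08)&(w[...,2]>.09)&(w[...,2]<.25)]
    for x in np.arange(.61,.79,.02):
        z=q[abs(q[:,0]-x)<.01][:,2]
        if len(z)>5: print(n,round(x,2),np.percentile(z,[2,50,98]).round(3),len(z))
print(get_obs()['tool_pos'])
save(dict(np.load('side3.npz')),'s3.png',(240,160,460,340),3)
E
```

```text
clock: 8.32
tool_pos: [0.4474, -0.2974, 0.2653]
orientation: [180.0, 0.0, -118.4]
force: [-0.3, 0.0, 0.9]
opening: 0.0876
wrist [307 197  28  30 603] 0.082 [ 0.4485 -0.3007  0.0798] [0.025 0.024 0.006]
wrist [249 275  36  37 566] 0.1092 [ 0.413  -0.2331  0.1071] [0.033 0.029 0.007]
wrist [ 359  283   40   35 1145] 0.1091 [ 0.3626 -0.3109  0.107 ] [0.034 0.033 0.006]
wrist 0.61 [0.09  0.091 0.092] 179
wrist 0.63 [0.09  0.091 0.092] 128
side [301 279  14  13 141] 0.1122 [ 0.4108 -0.2276  0.1073] [0.034 0.035 0.008]
side [293 302  14  15 168] 0.1116 [ 0.3592 -0.3118  0.1072] [0.034 0.034 0.007]
side [326 302  11  10  90] 0.085 [ 0.4446 -0.3006  0.0798] [0.025 0.027 0.008]
side 0.63 [0.09  0.099 0.107] 113
side 0.65 [0.097 0.109 0.119] 302
side 0.67 [0.11  0.121 0.13 ] 364
side 0.69 [0.121 0.133 0.142] 364
side 0.71 [0.134 0.144 0.154] 370
side 0.73 [0.147 0.159 0.178] 465
side 0.75 [0.152 0.162 0.166] 27
top [398 251   8   9  54] 0.0909 [ 0.4471 -0.3001  0.083 ] [0.02  0.023 0.011]
top [374 260  12  12 106] 0.1213 [ 0.4153 -0.2251  0.1115] [0.028 0.031 0.013]
top [402 276  13  12 110] 0.1185 [ 0.3619 -0.3089  0.1116] [0.027 0.03  0.01 ]
top 0.63 [0.09  0.097 0.109] 94
top 0.65 [0.095 0.107 0.12 ] 307
top 0.67 [0.107 0.12  0.133] 313
top 0.69 [0.12  0.13  0.145] 334
top 0.71 [0.129 0.142 0.156] 385
top 0.73 [0.142 0.158 0.181] 572
top 0.75 [0.156 0.164 0.176] 187
[ 0.44776482 -0.29790288  0.26549704]
```

View pics/s3.png

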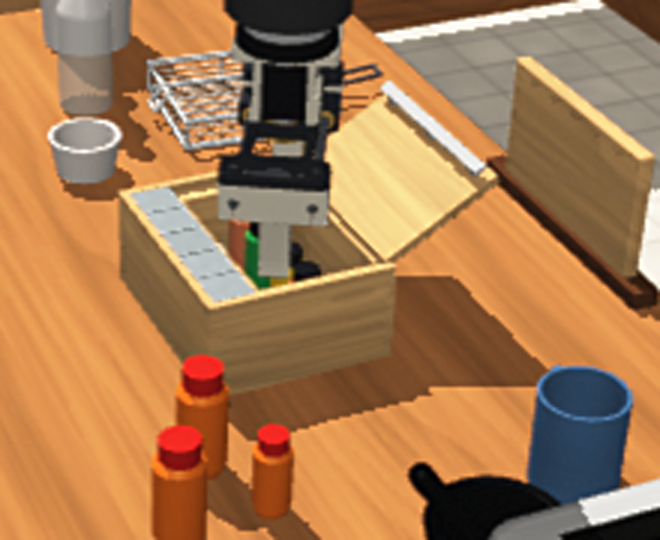

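The lid is fully open and the jars inside are standing. The jar is at (0.448, -0.3005). Descending to grasp it with the tips about 52 mm above the counter.

```bash
python3 -m pendant '[[[0,-3,-60,0,0,0],[0,-3,-120,0,0,0],[0,-3,-170,0,0,0],[0,-3,-200,0,0,0],[0,-3,-213,0,0,0],[0,-3,-213,0,0,0]]]'; python3 -m pendant '[[[0,0,0,0,0,0],[0,0,0,0,0,0],[0,0,0,0,0,0],[0,0,0,0,0,0],[0,0,0,0,0,0],[0,0,0,0,0,0]]]' 1
```

```text
clock: 9.22
tool_pos: [0.448, -0.3013, 0.0524]
orientation: [179.9, -0.0, -118.4]
force: [-0.6, -0.8, 0.1]
opening: 0.0876
clock: 9.98
tool_pos: [0.4481, -0.3014, 0.0526]
orientation: [180.0, 0.0, -118.3]
force: [-0.6, 1.8, 0.7]
opening: 0.0333
```

Grasped (33 mm opening). Lifting, turning back, and moving above the chest for one close look at the gap.

```bash
python3 -m pendant '[[[0,0,60,0,0,0],[0,0,120,0,0,0],[0,0,160,0,0,-5],[120,350,160,0,0,-60],[120,350,160,0,0,-60],[120,350,160,0,0,-60],[120,350,160,0,0,-60],[120,350,160,0,0,-60],[120,350,160,0,0,-60],[120,350,160,0,0,-60]]]'; python3 - <<'E'
from h import *
s=snap('wrist');np.savez('w4.npz',**s);save(s,'w4.png');w=cloud(s);p=s['pixels'].astype(int)
o=get_obs();print(o['tool_pos'],o['orientation'],o['opening'])
m=(p.max(-1)<60)&(w[...,2]>.06)&(w[...,2]<.1)&(abs(w[...,0]-.567)<.04)
k,l,st,ce=cv2.connectedComponentsWithStats(m.astype('uint8'))
for i in range(1,k):
    if st[i,4]<60: continue
    q=w[l==i];top=q[q[:,2]>np.percentile(q[:,2],95)-.006]
    print(st[i],q[:,2].max().round(4),top.mean(0).round(4),np.ptp(top,axis=0).round(3))
E
```

```text
clock: 11.22
tool_pos: [0.5685, 0.0516, 0.212]
orientation: [180.0, -0.0, -178.3]
force: [-0.7, 0.0, -2.1]
opening: 0.0327
[0.56929172 0.0526727  0.21189669] [ 1.79986172e+02 -1.25712274e-02 -1.78165507e+02] 0.03254280882235976
[ 299    0   39   44 1407] 0.0904 [ 0.5726 -0.0872  0.0877] [0.024 0.023 0.007]
[ 300   63   37   41 1177] 0.0903 [ 0.5717 -0.0496  0.0878] [0.024 0.025 0.007]
[301 154  34  37 984] 0.09 [0.5704 0.0082 0.088 ] [0.023 0.025 0.005]
[302 208  32  34 876] 0.0902 [0.5694 0.0466 0.0879] [0.023 0.023 0.007]
```

View pics/w4.png

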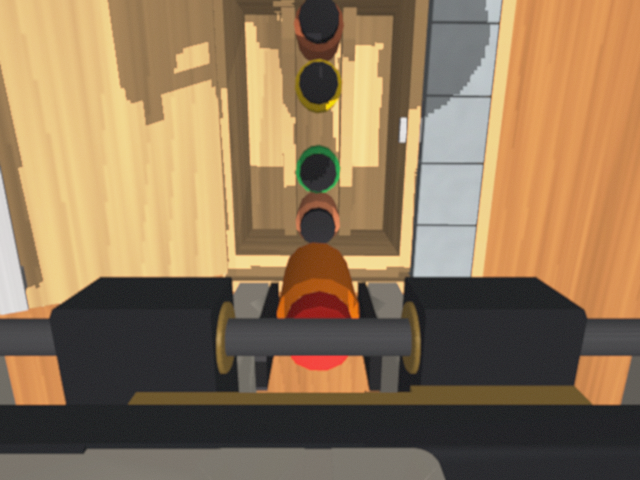

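Row caps: terracotta (319,18), yellow (319,84), green (318,170), copper (318,225). They lie at y = -0.087, -0.050, 0.008 and 0.047 and all read 90 mm high. The gap's middle is at (0.571, -0.021) and it is 24 mm wide; each side has over 7 mm of slack. Going over it and down to just above the shoulders.

```bash
python3 -m pendant '[[[1,-37,0,0,0,0],[2,-74,0,0,0,0],[2,-74,-30,0,0,0],[2,-74,-60,0,0,0],[2,-74,-75,0,0,0],[2,-74,-80,0,0,0],[2,-74,-80,0,0,0]]]'
```

```text
clock: 12.15
tool_pos: [0.5697, -0.0256, 0.1324]
orientation: [-180.0, -0.0, -178.3]
force: [0.5, 0.3, -1.0]
opening: 0.0326
```

```bash
python3 -m pendant '[[[0,0,-3,0,0,0],[0,0,-6,0,0,0],[0,0,-9,0,0,0],[0,0,-12,0,0,0],[0,0,-15,0,0,0],[0,0,-18,0,0,0],[0,0,-18,0,0,0]]]'
```

```text
clock: 13.02
tool_pos: [0.5698, -0.0253, 0.1141]
orientation: [180.0, -0.0, -178.3]
force: [-0.7, 2.2, -1.4]
opening: 0.033
```

Small force, but I'm 4 mm too far to -y. I'll correct that as I go down.

```bash
python3 -m pendant '[[[0,1,-2,0,0,0],[1,2,-4,0,0,0],[1,3,-7,0,0,0],[1,3,-10,0,0,0],[1,3,-13,0,0,0],[1,3,-16,0,0,0],[1,3,-16,0,0,0]]]'; python3 - <<'E'
from h import *
s=snap('side');save(s,'s5.png',(270,190,370,270),6)
s=snap('wrist');w=cloud(s);p=s['pixels'].astype(int)
m=(p.max(-1)<60)&(w[...,2]>.06)&(w[...,2]<.1)&(abs(w[...,0]-.567)<.04)
k,l,st,ce=cv2.connectedComponentsWithStats(m.astype('uint8'))
for i in range(1,k):
    if st[i,4]<60: continue
    q=w[l==i];top=q[q[:,2]>np.percentile(q[:,2],95)-.006]
    print(st[i],q[:,2].max().round(4),top.mean(0).round(4),np.ptp(top,axis=0).round(3))
E
```

```text
clock: 13.9
tool_pos: [0.5709, -0.0224, 0.0982]
orientation: [-180.0, -0.0, -178.3]
force: [-0.3, 0.5, -2.0]
opening: 0.0323
[ 289   98   62   64 3061] 0.0912 [ 0.5727 -0.0938  0.0885] [0.025 0.025 0.005]
[ 286  180   58   59 2636] 0.0924 [ 0.5737 -0.0616  0.0889] [0.024 0.024 0.007]
```

View pics/s5.png

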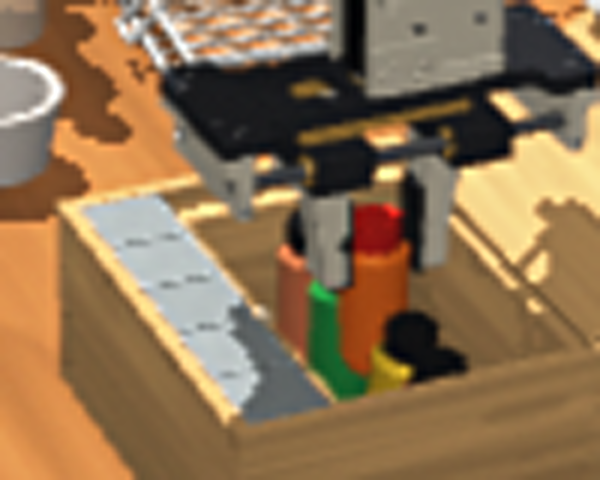

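The jar (380,300 in the crop) is entering between green and yellow. Yellow leans by about 2 mm, and forces are small. Continuing down.

```bash
python3 -m pendant '[[[0,0,-4,0,0,0],[0,0,-8,0,0,0],[0,0,-12,0,0,0],[0,0,-16,0,0,0],[0,0,-20,0,0,0],[0,0,-24,0,0,0],[0,0,-24,0,0,0]]]'
```

```text
clock: 14.88
tool_pos: [0.5706, -0.0226, 0.074]
orientation: [-180.0, -0.1, -178.3]
force: [0.3, 1.3, -0.8]
opening: 0.0327
```

```bash
python3 -m pendant '[[[0,0,-3,0,0,0],[0,0,-6,0,0,0],[0,0,-9,0,0,0],[0,0,-10,0,0,0],[0,0,-10,0,0,0]]]'
```

```text
clock: 15.5
tool_pos: [0.5709, -0.0225, 0.0643]
orientation: [-180.0, -0.0, -178.3]
force: [1.2, 1.7, -1.4]
opening: 0.0326
```

```bash
python3 -m pendant '[[[0,0,-1,0,0,0],[0,0,-2,0,0,0],[0,0,-3,0,0,0],[0,0,-3,0,0,0]]]'; python3 - <<'E'
from h import *
s=snap('side');save(s,'s6.png',(270,160,390,260),6)
E
```

```text
clock: 16.0
tool_pos: [0.5711, -0.0224, 0.0615]
orientation: [-180.0, -0.0, -178.3]
force: [0.3, 1.2, 0.5]
opening: 0.0326
```

View pics/s6.png

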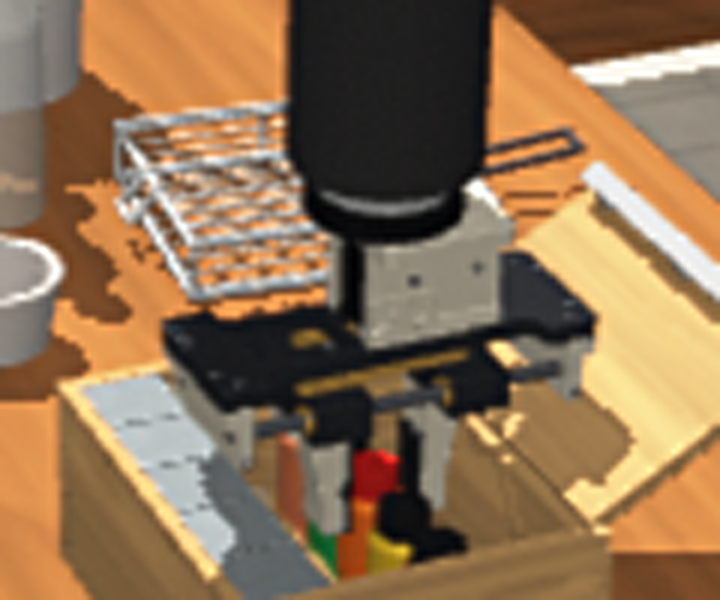

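The jar (375,500) stands between its neighbours and the gripper's body is clear of the lid. I open a little and lift straight up.

```bash
python3 -m pendant '[[[0,0,0,0,0,0],[0,0,0,0,0,0],[0,0,0,0,0,0],[0,0,0,0,0,0]]]' -0.15; python3 -m pendant '[[[0,0,10,0,0,0],[0,0,30,0,0,0],[0,0,60,0,0,0],[0,0,100,0,0,0],[0,60,150,0,0,0],[0,110,160,0,0,0],[0,110,160,0,0,0]]]'; python3 - <<'E'
from h import *
s=snap('wrist');save(s,'w7.png',(200,0,460,280),2.1);w=cloud(s);p=s['pixels'].astype(int)
for nm,m in(('blk',p.max(-1)<60),('red',(p[...,0]>110)&(p[...,1]<50)&(p[...,2]<60))):
  m=m&(w[...,2]>.06)&(w[...,2]<.12)&(abs(w[...,0]-.567)<.05)
  k,l,st,ce=cv2.connectedComponentsWithStats(m.astype('uint8'))
  for i in range(1,k):
    if st[i,4]<60: continue
    q=w[l==i];t=q[q[:,2]>np.percentile(q[:,2],95)-.006]
    n=np.linalg.svd(t-t.mean(0))[2][2]
    print(nm,st[i],np.median(t[:,2]).round(4),t.mean(0).round(4),np.ptp(t,axis=0).round(3),(n*np.sign(n[2])).round(2))
E
```

```text
clock: 16.55
tool_pos: [0.571, -0.0224, 0.0615]
orientation: [-180.0, -0.0, -178.3]
force: [0.1, -0.3, 0.5]
opening: 0.05
clock: 17.42
tool_pos: [0.572, 0.091, 0.2244]
orientation: [179.9, 0.3, -178.1]
force: [0.2, 0.4, -0.9]
opening: 0.0502
blk [ 309    0   38   34 1071] 0.0878 [ 0.5715 -0.0537  0.0877] [0.024 0.018 0.007] [-0.01  0.03  1.  ]
blk [309  99  34  37 971] 0.088 [0.5704 0.0112 0.088 ] [0.023 0.024 0.004] [0.   0.01 1.  ]
blk [309 153  33  35 885] 0.088 [0.5695 0.0481 0.088 ] [0.023 0.025 0.004] [-0. -0.  1.]
red [309  45  36  43 648] 0.088 [ 0.5701 -0.0233  0.0879] [0.024 0.025 0.007] [-0.01  0.02  1.  ]
```

View pics/w7.png

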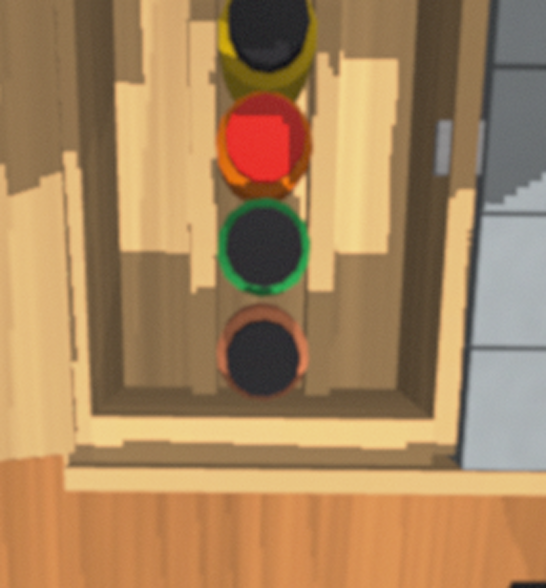

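The red cap at (262,145) is level with its neighbours at 0.088 m, so the jar stands on the floor. Now I check the -y jars and the rest.

```bash
python3 -m pendant '[[[0,-40,30,0,0,0],[0,-60,60,0,0,0],[0,-60,60,0,0,0],[0,-60,60,0,0,0],[0,-60,60,0,0,0]]]'; python3 - <<'E'
from h import *
s=snap('wrist');save(s,'w8.png',(160,0,500,300),2);w=cloud(s);p=s['pixels'].astype(int)
for nm,m in(('blk',p.max(-1)<60),('red',(p[...,0]>110)&(p[...,1]<50)&(p[...,2]<60))):
  m=m&(w[...,2]>.06)&(w[...,2]<.12)&(abs(w[...,0]-.567)<.05)
  k,l,st,ce=cv2.connectedComponentsWithStats(m.astype('uint8'))
  for i in range(1,k):
    if st[i,4]<60: continue
    q=w[l==i];t=q[q[:,2]>np.percentile(q[:,2],95)-.006]
    n=np.linalg.svd(t-t.mean(0))[2][2]
    print(nm,st[i],np.median(t[:,2]).round(4),t.mean(0).round(4),(n*np.sign(n[2])).round(2))
s=snap('top');w=cloud(s);a=cloud(dict(np.load('top0.npz')))
for n,(u,v) in dict(mug=(412,177),mortar=(451,210),ram=(206,251),bottle=(146,227),spat=(450,260),jarA=(379,267),jarB=(407,283)).items(): print(n,w[v,u].round(3),a[v,u].round(3))
q=w[(w[...,0]>.6)&(w[...,0]<.8)&(w[...,1]>-.12)&(w[...,1]<.08)&(w[...,2]>.09)&(w[...,2]<.25)];print('lid',q[abs(q[:,0]-.71)<.01][:,2].mean())
print(get_obs()['force'],get_obs()['tool_pos'])
E
```

```text
clock: 18.1
tool_pos: [0.5705, 0.0275, 0.2804]
orientation: [-180.0, -0.1, -178.3]
force: [0.2, -0.6, 0.6]
opening: 0.0504
blk [305  50  29  35 791] 0.0881 [ 0.5731 -0.0925  0.0881] [-0.   -0.02  1.  ]
blk [306  99  28  30 649] 0.0879 [ 0.5717 -0.0571  0.0879] [-0.01 -0.    1.  ]
blk [306 180  26  29 629] 0.0881 [0.5705 0.0104 0.088 ] [-0.   -0.01  1.  ]
blk [306 220  26  29 599] 0.0879 [0.5696 0.0472 0.0879] [-0.   -0.03  1.  ]
red [305 141  28  30 612] 0.0881 [ 0.5715 -0.023   0.0881] [-0.01  0.01  1.  ]
mug [ 0.719 -0.362  0.008] [ 0.721 -0.363  0.004]
mortar [ 0.596 -0.475  0.038] [ 0.598 -0.476  0.031]
ram [0.359 0.189 0.739] [0.494 0.317 0.008]
bottle [0.535 0.458 0.201] [0.535 0.457 0.203]
spat [ 0.438 -0.465  0.011] [ 0.439 -0.467  0.004]
jarA [ 0.41  -0.226  0.1  ] [ 0.41  -0.226  0.099]
jarB [ 0.357 -0.306  0.112] [ 0.358 -0.308  0.104]
lid 0.14141967735849784
[-0.24670946  0.33086142  0.90104051] [0.57073344 0.02775396 0.28067037]
```

View pics/w8.png

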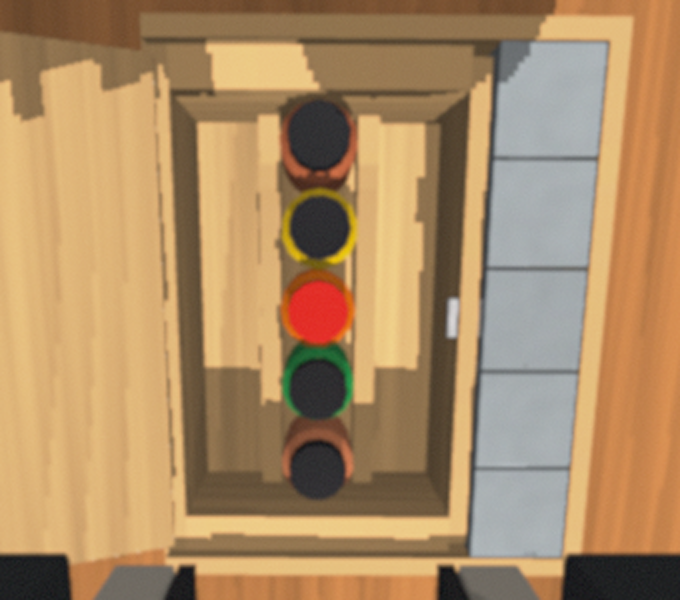

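All five jars stand upright with their caps at 88 mm, the red one in the middle at (318,312). The lid is open and the bystanders are unmoved. The ramekin was hidden by the arm in this last check, but the hand never went near it. Handing in.

```bash
python3 -c "
from plant import *
print(close_job())"
```

```text
the job is handed in; nothing more can be done
None
```

The job is done and handed in at about 18 s on the robot's clock. I tried three ledge tiles from the +y end. The first two were solid, and pressing the third, the middle one, sprang the lid open. I then took the smallest of the three red-capped jars and worked it down into the gap between yellow and green until it stood on the chest floor.

**Jars:** in the last wrist view all five caps are level at 88 mm, which is the floor plus the jar height. Their spacing is 34–37 mm, and none leans noticeably.

**Lid and hand:** the lid is fully open, and the hand is clear with no contact force.

**Other things:** mug, mortar, bottle, spatula and the two taller red-capped jars are where they were, to within about 2 mm. The ramekin was hidden by the arm in that last check, and I did not measure the basket. The hand went over that side of the counter only at the start, about 0.4 m up.

**Force:** one press on a solid tile read 43 N at the wrist, through the fingertip rather than the gripper's body, and well under the 120 N wrist limit.

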